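# Open the push-catch display lid over the hair tie

### The job

A customer wants the hair tie on its kraft card that lies in one of the three compartments of the glass-topped display case: open that compartment for her, leaving the other two lids shut. Press the front edge of its lid down gently until the push catch lets go, take the fingers away so that the lid springs ajar, then put the fingertips under its front edge and push the lid up and over until it leans back open by itself. Only touch and push: do not pinch the lid, and leave the goods in the case and the stock around it where they lie.

Things in the scene. Friction and masses are not known exactly. Their poses are not given: they have to be found in the camera images.
- hair_tie_mid (a point): crochet hair tie with a flower on a flat rectangular kraft card, 155 x 88 x 16 mm, lying in one compartment of the display case; the point is its centre. It is only looked for, not handled. Of the three goods in the case it is the rectangular card; the other two are round.
- scrubby_mid (a point): round crochet face scrubby with a small paper tag, 89 mm across, 45 mm high, lying in another compartment (point: its middle); leave it alone.
- coasters_mid (a point): flat round tied stack of crochet coasters with a paper tag, 115 mm across, 28 mm high, lying in the third compartment (point: its middle); leave it alone.
- display_case: light wooden display case fixed to the table, 200 mm deep (x, away from the robot), 438 mm wide (y, to the left), 94.5 mm high; origin under its centre. Three compartments 130 mm wide side by side at 142 mm pitch, each with its own glass lid between 12 mm dividers level with the shut lids. The front rail below the lids ends 68 mm up: a 12 mm gap under a shut lid's front edge.
- lid_left (a joint): left lid, rad: 0 shut, opening positive. Latched, it resists any pull; its front edge pressed down with 6 to 10 N trips the catch 4 to 6 mm down, above its stop (8 mm, -0.052). Let go, a pin lifts it to 0.31, edge 50 mm up, where it rests; a tripped catch stays tripped. It then opens freely, damped, sinks back if let go before upright, and past 1.57 leans back on its stop at 1.72.
- lid_left_front (a point): middle of the left lid's lower front edge, moving with the lid. x axis: along the lid from this edge to the hinge line 168 mm away, which lies 7 mm above this point, half-way up the lid; y along the edge (lid 127 mm wide, 0.3 kg); z out of its top, 14 mm above this point (the upper 6 mm are set back 3 mm). The front bar is 26 mm wide, glass behind it.
- bay_left (a point): middle of the floor of the left compartment, 8 mm above the table. With its lid open, an 8 mm ejector pin stands on the front rail 30 mm right of the compartment's middle, and a 32 mm striker tongue hangs from the lid's front 52 mm right of the middle: reach under the lid in its middle or left half.
- lid_middle (a joint): middle lid, rad: 0 shut, opening positive. Latched, it resists any pull; its front edge pressed down with 6 to 10 N trips the catch 4 to 6 mm down, above its stop (8 mm, -0.052). Let go, a pin lifts it to 0.31, edge 50 mm up, where it rests; a tripped catch stays tripped. It then opens freely, damped, sinks back if let go before upright, and past 1.57 leans back on its stop at 1.72.
- lid_middle_front (a point): middle of the middle lid's lower front edge, moving with the lid. x axis: along the lid from this edge to the hinge line 168 mm away, which lies 7 mm above this point, half-way up the lid; y along the edge (lid 127 mm wide, 0.3 kg); z out of its top, 14 mm above this point (the upper 6 mm are set back 3 mm). The front bar is 26 mm wide, glass behind it.
- bay_middle (a point): middle of the floor of the middle compartment, 8 mm above the table. With its lid open, an 8 mm ejector pin stands on the front rail 30 mm right of the compartment's middle, and a 32 mm striker tongue hangs from the lid's front 52 mm right of the middle: reach under the lid in its middle or left half.
- lid_right (a joint): right lid, rad: 0 shut, opening positive. Latched, it resists any pull; its front edge pressed down with 6 to 10 N trips the catch 4 to 6 mm down, above its stop (8 mm, -0.052). Let go, a pin lifts it to 0.31, edge 50 mm up, where it rests; a tripped catch stays tripped. It then opens freely, damped, sinks back if let go before upright, and past 1.57 leans back on its stop at 1.72.
- lid_right_front (a point): middle of the right lid's lower front edge, moving with the lid. x axis: along the lid from this edge to the hinge line 168 mm away, which lies 7 mm above this point, half-way up the lid; y along the edge (lid 127 mm wide, 0.3 kg); z out of its top, 14 mm above this point (the upper 6 mm are set back 3 mm). The front bar is 26 mm wide, glass behind it.
- bay_right (a point): middle of the floor of the right compartment, 8 mm above the table. With its lid open, an 8 mm ejector pin stands on the front rail 30 mm right of the compartment's middle, and a 32 mm striker tongue hangs from the lid's front 52 mm right of the middle: reach under the lid in its middle or left half.
- sleeve_a_mid (a point): crochet glasses sleeve, 206 x 78 x 23 mm, in front of the case towards the left (point: its middle); leave it alone.
- sleeve_b_mid (a point): crochet glasses sleeve, 208 x 91 x 25 mm, in front of the case towards the right (point: its middle); leave it alone.
- sleeve_c_mid (a point): crochet glasses sleeve, 203 x 80 x 22 mm, to the right of the case (point: its middle); leave it alone.
- coaster_pile_mid (a point): large round stack of crochet coasters, 133 x 37 mm, to the left of the case (point: its middle); leave it alone.

How it is judged:
By the outcome, as a careful person would: the job done as asked, in the order asked, and still so for the second after the job is handed in, with the robot touching nothing.
It also fails if it takes over 48 s, if anything falls off the work surface, if the arm or the gripper's body presses on something with over 40 N, if the wrist force passes 120 N, or if a joint passes its speed limit or range.

### The arm

A 6-joint arm with a two-finger parallel gripper is mounted at the origin on a cart in front of the work surface, level with it; the furniture and walls round the work are solid. World frame = base frame: x ahead of the robot, y to its left, z up, the work surface at z = 0. Lengths are in mm, angles in rad, forces in N, time in s.
With the tool pointing down it reaches from about 350 to 725 mm from the base axis. Payload 6 kg.
Tool frame: the origin (TCP) lies at the very end of the fingers, on their centre line; the grasp point (between the pads) lies 19 mm behind it; z points along the fingers, y is the line along which they close (so a half turn about z gives the same grasp; the last joint's range is limited). The gripper opens to 85 mm and grips with 20 to 120 N. Pads are 22 mm wide; open, the fingers measure 114 mm over their backs; the gripper's body (76 mm by 85 mm) begins 54 mm behind the grasp point. The pads swing forward as they close: fully open they stand 13 mm farther back than shut.
Start: joints at [-0.804, 0.04, 0.085, 0, -1.615, -0.334], TCP at [251.652, -544.647, 195.661] pointing down, gripper open.
Joint ranges: [-2.56, 2.56], [-1.29, 2.01], [-1.08, 1.49], [-3.29, 1.98], [-2.81, -0.18], [-2.99, 2.99]. Speed limits (rad/s): [2.57, 2.57, 3.01, 3.14, 3.14, 3.14].

### API

Orientations are given as [roll, pitch, yaw] about the fixed x, y, z axes, in that order (R = Rz(yaw) Ry(pitch) Rx(roll)).
In Python, from cell import env, imaging gives the robot as it stands. Calls block until the motion is done:
- env.move_to(position, orientation): joint-space move of the TCP to a pose.
- env.move_l(position, velocity=150, attitude=None, stop_force=None): straight line of the TCP; attitude=None keeps the orientation; velocity is the mean speed in mm/s. With stop_force (N) it stops when the force on the tool has changed by that much, and returns True; else False.
- env.movej(angles): joint-space move.
- env.move_gripper(opening): finger opening in mm; the grip force is fixed at half the most; returns when the fingers have stopped.
- env.dwell(seconds).
- env.solve_ik(position, orientation): joint angles nearest the present ones, or None.
- imaging.capture(name): name is "side" or "top"; returns a dict with "image" (420x560x3 uint8, blue, green, red), "z_map" (420x560 float32, mm along the optical axis (not along the pixel's ray), 0 where there is no reading), "intrinsics" (3x3 intrinsics, pixels), "dist_coeffs" ([k1, k2, p1, p2, k3] as OpenCV has them; the pictures are not rectified), "extrinsics" (4x4, takes a point from camera to world coordinates). Camera axes: x right, y up, looking along -z (the intrinsics and any distortion apply to the point x, -y, -z); pixel columns grow to the right and rows downward; lengths in mm; the calibration is good to about 2 mm. A picture is of the moment at which its call begins.
A pose or a line that the arm cannot do raises env.PlanningError and nothing moves.
- env.hand_in(): hands the job in; it is judged then, once.
Readings, each from a call of its own:
- env.get_time(): time.
- env.get_joint_pos(): joint angles.
- env.get_qvel(): joint speeds.
- env.get_joint_torque(): joint torques, N m.
- env.get_ee_pos(): TCP position.
- env.get_eef_rot(): TCP orientation.
- env.get_wrist_force(): force on the tool from outside, world axes, zero at the start.
- env.get_moment(): the same for the moment, N m.
- env.get_opening(): finger opening in mm.
- env.get_gripper_force(): force on a finger pad.
Only numpy, scipy, OpenCV 4.12 (cv2) and the standard library are available. Lean on these libraries where they do the work, as an engineer would, in place of code of your own. Each camera call takes 0.05 s, during which the arm holds its last target. There are 200 camera calls.

## Working session

There is one attempt and no reset: what is moved stays moved. The work goes in short steps, each a Python script; the robot and the scene stay as the last script left them, time stands still between calls to the robot, and variables do not carry over. Pictures are saved under pics/ and viewed, at most 10 in all, crops included, and the job is handed in when it is done.

```bash
mkdir -p pics
cat > h.py <<'E'
import numpy as np, cv2
from cell import env, imaging
def world(c, u, v, z=None):
    """pixels -> world; z given: onto plane, else by z_map"""
    p=np.array([[u,v]],float).reshape(-1,1,2)
    n=cv2.undistortPoints(p,np.array(c["intrinsics"],float),np.array(c["dist_coeffs"],float))[0,0]
    d=np.array([n[0],-n[1],-1.0]); E=np.array(c["extrinsics"]); o=E[:3,3]; r=E[:3,:3]@d
    s=(z-o[2])/r[2] if z is not None else c["z_map"][int(v),int(u)]
    return o+s*r
def cloud(c):
    h,w=c["z_map"].shape; u,v=np.meshgrid(np.arange(w),np.arange(h))
    n=cv2.undistortPoints(np.stack([u,v],-1).reshape(-1,1,2).astype(float),np.array(c["intrinsics"],float),np.array(c["dist_coeffs"],float)).reshape(h,w,2)
    d=np.dstack([n[...,0],-n[...,1],-np.ones((h,w))])*c["z_map"][...,None]
    E=np.array(c["extrinsics"]); return d@E[:3,:3].T+E[:3,3]
E
python3 - <<'E'
from h import *
for n in("top","side"):
    c=imaging.capture(n); cv2.imwrite(f"pics/{n}1.png",c["image"]); np.savez(f"{n}1.npz",**c)
    print(n,np.round(c["extrinsics"],2).tolist())
E
```

```text
top [[-0.03, 0.98, -0.21, 250.21], [-1.0, -0.03, 0.0, -2.22], [-0.0, 0.21, 0.98, 1547.87], [0.0, 0.0, 0.0, 1.0]]
side [[-1.0, 0.06, -0.05, 460.15], [-0.08, -0.67, 0.74, 973.71], [0.02, 0.74, 0.67, 1004.66], [0.0, 0.0, 0.0, 1.0]]
```

View pics/top1.png

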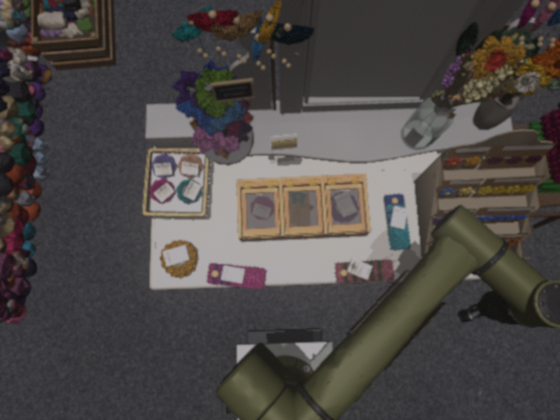

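View pics/side1.png

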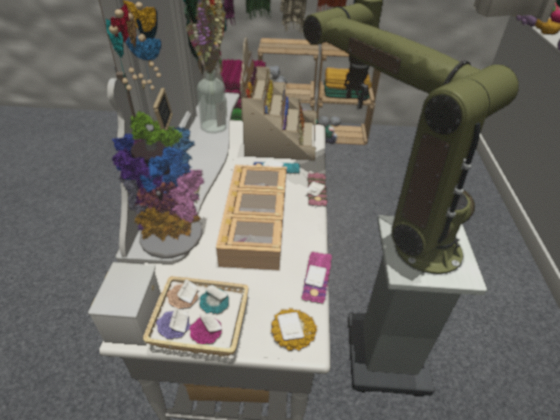

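The top view shows the case at columns 237–369, rows 176–240. The middle bay, near (303,208), looks like it holds the brown card, with round goods near (262,207) and (345,205). I'll enlarge this and measure the case.

Run:
```python
from h import *
c=dict(np.load("top1.npz")); 
a=cv2.resize(c["image"][168:250,230:376],None,fx=5,fy=5,interpolation=cv2.INTER_CUBIC)
a=cv2.convertScaleAbs(a,alpha=1.8,beta=10); cv2.imwrite("pics/top_crop.png",a)
P=cloud(c)
# case top: wood near z=94.5
m=(abs(P[...,2]-94.5)<8)&(P[...,0]>350)&(P[...,0]<760)&(abs(P[...,1])<330)
m=m.astype(np.uint8); m[:165]=0;m[250:]=0;m[:,:228]=0;m[:,378:]=0
n,l,s,_=cv2.connectedComponentsWithStats(m)
for k in range(1,n):
    if s[k,4]>100: 
        q=P[l==k]; r=cv2.minAreaRect(q[:,:2].astype(np.float32)); print(s[k],q[:,2].mean(),r)
for u,v in[(262,207),(303,208),(345,205)]: print(P[v,u].round(1))
# lid wood / divider profile along row and column
print("row230",[(u,*P[232,u].round(0).astype(int)) for u in range(234,374,4)])
for u in(262,303,347): print(u,[(v,*P[v,u].round(0).astype(int)) for v in range(176,246,2)])
```

```text
[ 236  174  134   64 6844] 92.80550478785042 ((596.6146850585938, -74.09445190429688), (201.49200439453125, 437.4773864746094), 0.7851544618606567)
[595.2  60.2  86.5]
[584.7 -76.6  97.9]
[ 592.8 -218.1   87.9]
row230 [(234, np.int64(529), np.int64(164), np.int64(-1)), (238, np.int64(511), np.int64(141), np.int64(93)), (242, np.int64(511), np.int64(128), np.int64(92)), (246, np.int64(511), np.int64(115), np.int64(91)), (250, np.int64(510), np.int64(101), np.int64(95)), (254, np.int64(510), np.int64(88), np.int64(92)), (258, np.int64(509), np.int64(75), np.int64(96)), (262, np.int64(509), np.int64(62), np.int64(93)), (266, np.int64(509), np.int64(49), np.int64(91)), (270, np.int64(508), np.int64(35), np.int64(96)), (274, np.int64(508), np.int64(22), np.int64(93)), (278, np.int64(507), np.int64(9), np.int64(97)), (282, np.int64(506), np.int64(-4), np.int64(96)), (286, np.int64(506), np.int64(-17), np.int64(97)), (290, np.int64(506), np.int64(-31), np.int64(93)), (294, np.int64(505), np.int64(-44), np.int64(95)), (298, np.int64(504), np.int64(-57), np.int64(100)), (302, np.int64(505), n
[... 5572 characters left out ...]
int64(-2), np.int64(1548)), (220, np.int64(541), np.int64(-221), np.int64(90)), (222, np.int64(534), np.int64(-221), np.int64(93)), (224, np.int64(528), np.int64(-221), np.int64(87)), (226, np.int64(520), np.int64(-220), np.int64(94)), (228, np.int64(513), np.int64(-219), np.int64(98)), (230, np.int64(507), np.int64(-219), np.int64(89)), (232, np.int64(501), np.int64(-219), np.int64(86)), (234, np.int64(498), np.int64(-223), np.int64(62)), (236, np.int64(499), np.int64(-229), np.int64(16)), (238, np.int64(495), np.int64(-231), np.int64(-3)), (240, np.int64(487), np.int64(-230), np.int64(1)), (242, np.int64(480), np.int64(-229), np.int64(4)), (244, np.int64(474), np.int64(-230), np.int64(0))]
```

View pics/top_crop.png

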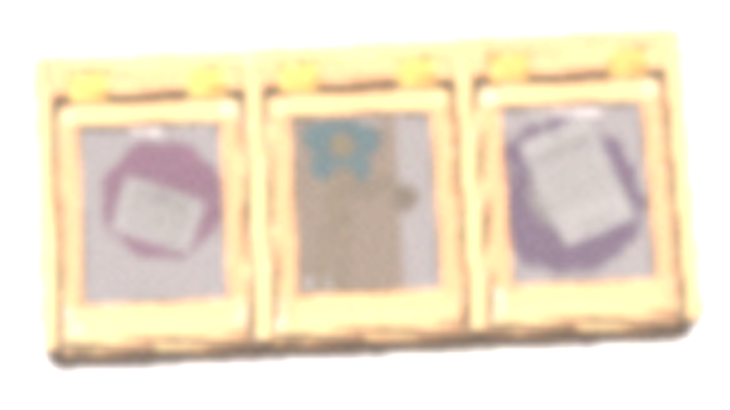

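The crop shows the kraft card with its flower in the middle compartment, at about (350,200) in the crop. The round scrubby is on the left and the round stack on the right, so lid_middle is the one to open. The case rectangle measures 201 x 437 mm, against 200 x 438 given. Next I'll refine the yaw and check reach.

```bash
cat >> h.py <<'E'
def rpy(a, yaw=0.0, flip=1):
    """tool elevation a (0 = ahead, -pi/2 = down), finger closing line sideways"""
    from scipy.spatial.transform import Rotation as Ro
    z=np.array([np.cos(a),0,np.sin(a)]); y=np.array([0,-1.0*flip,0]); x=np.cross(y,z)
    R=Ro.from_euler("z",yaw).as_matrix()@np.column_stack([x,y,z])
    return Ro.from_matrix(R).as_euler("xyz").tolist()
E
python3 - <<'E'
from h import *
c=dict(np.load("top1.npz")); P=cloud(c)
m=(abs(P[...,2]-94.5)<14)
f=[];b=[]
for u in range(242,366):
    v=np.where(m[170:246,u])[0]+170
    f.append(world(c,u,v.max()+.5,94.5)[:2]); b.append(world(c,u,v.min()-.5,94.5)[:2])
for n,q in(("front",f),("back",b)):
    vx,vy,x0,y0=cv2.fitLine(np.array(q,np.float32),cv2.DIST_HUBER,0,.01,.01).ravel()
    print(n,"x at y=-74:",x0+(-74-y0)*vx/vy,"yaw",-vx/vy)
print(env.get_time(),env.get_eef_rot(),env.get_joint_pos())
for fl in(1,-1):
  print(fl,"press",env.solve_ik([509,-74,130],rpy(-np.pi/2,0,fl)))
  for a in(0,-.2,-.4,-.6,-.8):
    print(a,[(lambda j:None if j is None else np.round(j,2).tolist())(env.solve_ik(p,rpy(a,0,fl))) for p in([440,-54,100],[520,-54,105],[560,-54,180],[660,-54,225],[690,-54,225])])
E
```

```text
front x at y=-74: 496.52393 yaw 0.016977705
back x at y=-74: 695.78186 yaw 0.015199238
0.1 [ 3.14003999e+00 -1.53790718e-04 -2.70882183e+00] [-8.04310838e-01  4.07465410e-02  8.38982160e-02 -3.63640481e-04
 -1.61546538e+00 -3.33730745e-01]
1 press [ 2.47625494e-01 -1.88652355e-01 -2.50906773e-01  4.44089210e-16
 -1.50854191e+00  1.32317083e+00]
0 [None, None, None, [-0.35, -0.69, -0.77, -1.8, -0.36, -2.9], [-0.4, -0.56, -0.71, -1.93, -0.43, -2.75]]
-0.2 [None, None, None, None, None]
-0.4 [None, None, None, None, None]
-0.6 [None, None, None, [0.32, -0.68, -0.93, 0.63, -0.46, 0.81], [0.28, -0.58, -0.87, 0.65, -0.4, 0.8]]
-0.8 [None, None, [0.46, -0.91, -0.96, 0.42, -0.85, 0.94], [0.35, -0.53, -0.66, 0.36, -0.74, 1.05], [0.32, -0.44, -0.59, 0.35, -0.71, 1.07]]
-1 press [ 2.47625494e-01 -1.88652355e-01 -2.50906773e-01 -4.44089210e-16
 -1.50854191e+00 -1.81842182e+00]
0 [None, None, None, [-0.35, -0.69, -0.77, -1.8, -0.36, 0.25], [-0.4, -0.56, -0.71, -1.93, -0.43, 0.39]]
-0.2 [None, None, None, None, None]
-0.4 [None, None, None, None, None]
-0.6 [None, None, None, [0.32, -0.68, -0.93, 0.63, -0.46, -2.33], [0.28, -0.58, -0.87, 0.65, -0.4, -2.34]]
-0.8 [None, None, [0.46, -0.91, -0.96, 0.42, -0.85, -2.2], [0.35, -0.53, -0.66, 0.36, -0.74, -2.09], [0.32, -0.44, -0.59, 0.35, -0.71, -2.07]]<sys>:0: UserWarning: Gimbal lock detected. Setting third angle to zero since it is not possible to uniquely determine all angles.
```

```bash
cat >> h.py <<'E'
from scipy.spatial.transform import Rotation as Ro
def ori(a, psi, roll=0.0):
    """tool z at elevation a, heading psi; roll about the tool axis, 0 = closing line level"""
    z=np.array([np.cos(a),0,np.sin(a)]); y=np.array([0,-1.0,0]); x=np.cross(y,z)
    R=Ro.from_euler("z",psi).as_matrix()@np.column_stack([x,y,z])@Ro.from_euler("z",roll).as_matrix()
    return Ro.from_matrix(R).as_euler("xyz").tolist()
E
python3 - <<'E' 2>/dev/null
from h import *
pts=([470,-54,100],[525,-54,100],[560,-54,180],[660,-54,225],[690,-54,225])
for roll in(0,np.pi/2,np.pi):
  for a in(0,-.2,-.4,-.6,-.8,-1.0,-1.2):
    for psi in np.arange(-1.6,1.61,.2):
      r=[env.solve_ik(p,ori(a,psi,roll)) for p in pts]
      k=sum(j is not None for j in r)
      if k>=4: print(round(roll,2),a,round(psi,1),"".join("01"[j is not None] for j in r),[np.round(j,1).tolist() for j in r if j is not None][::2])
E
```

```text
0 0 -1.6 11111 [[0.8, 0.5, -0.6, 0.8, -2.0, -1.2], [0.7, 0.5, -0.4, 1.0, -2.0, -1.0], [0.5, 0.7, -0.1, 1.2, -2.0, -0.8]]
0 0 -1.4 11111 [[0.9, 0.3, -0.8, 0.9, -1.9, -1.2], [0.7, 0.3, -0.6, 1.1, -1.9, -1.0], [0.6, 0.5, -0.3, 1.3, -1.8, -0.9]]
0 0 -1.2 11111 [[1.0, 0.2, -1.0, 1.0, -1.8, -1.2], [0.7, 0.2, -0.9, 1.3, -1.8, -1.0], [0.5, 0.3, -0.6, 1.4, -1.7, -0.9]]
0 0 0.4 11111 [[-1.1, -0.5, -0.9, -1.6, -1.5, -2.7], [-0.8, -0.5, -0.8, -1.7, -1.2, -2.9], [-0.6, -0.2, -0.5, -1.7, -1.0, -2.9]]
0 0 0.6 11111 [[-1.0, -0.2, -0.7, -1.5, -1.6, -2.6], [-0.9, -0.2, -0.6, -1.6, -1.5, -2.8], [-0.7, -0.1, -0.3, -1.7, -1.3, -2.9]]
0 0 0.8 11111 [[-1.0, 0.0, -0.5, -1.5, -1.7, -2.6], [-0.8, -0.0, -0.4, -1.5, -1.6, -2.8], [-0.7, 0.1, -0.1, -1.6, -1.5, -2.9]]
0 0 1.0 11111 [[-0.9, 0.2, -0.3, -1.4, -1.8, -2.6], [-0.8, 0.2, -0.2, -1.5, -1.8, -2.8], [-0.7, 0.3, 0.1, -1.6, -1.7, -2.9]]
0 0 1.2 11111 [[-0.8, 0.3, -0.2, -1.4, -2.0, -2.6], [-0.7, 0.3, 0.0, -1.5, -1.9, -2.8], [-0.6, 0.5, 0.3, -1.5, -1.8, -3.0]]
0 -0.2 -1.6 11111 [[0.8, 0.3, -0.6, 0.7, -1.9, -1.2], [0.7, 0.4, -0.4, 0.9, -1.9, -1.0], [0.6, 0.6, -0.
[... 27250 characters left out ...]
, -1.3, -1.1], [0.1, 0.0, 0.1, -0.2, -1.4, -1.1]]
3.14 -1.2 0.8 11111 [[0.1, -0.5, -0.5, -0.2, -1.3, -0.8], [0.1, -0.3, -0.2, -0.2, -1.4, -0.8], [0.1, 0.1, 0.2, -0.2, -1.4, -0.8]]
3.14 -1.2 1.0 11111 [[0.0, -0.4, -0.4, -0.3, -1.4, -0.6], [0.0, -0.2, -0.1, -0.3, -1.4, -0.6], [0.0, 0.1, 0.3, -0.3, -1.5, -0.6]]
3.14 -1.2 1.2 11111 [[0.0, -0.3, -0.3, -0.3, -1.4, -0.3], [0.0, -0.1, -0.0, -0.3, -1.5, -0.4], [0.0, 0.2, 0.4, -0.3, -1.6, -0.4]]
3.14 -1.2 1.4 11111 [[-0.0, -0.3, -0.3, -0.4, -1.5, -0.1], [-0.0, -0.0, 0.1, -0.4, -1.6, -0.2], [-0.0, 0.3, 0.5, -0.4, -1.7, -0.2]]
3.14 -1.2 1.6 11111 [[-0.0, -0.2, -0.2, -0.4, -1.6, 0.1], [-0.0, 0.0, 0.1, -0.4, -1.7, 0.0], [-0.0, 0.4, 0.6, -0.4, -1.8, -0.0]]
```

I'll use a tool elevation of −0.6 and a heading of 0.5 for lifting. First the press, at the middle of the lid's front bar.

```bash
python3 - <<'E' 2>/dev/null
from h import *
env.move_gripper(0)
o=ori(-np.pi/2,0.016,np.pi)
env.move_to([508,-75,150],o); print(env.get_time(),env.get_joint_pos().round(2))
env.move_l([508,-75,104],120)
print("contact",env.move_l([508,-75,86],15,stop_force=2.5),env.get_ee_pos().round(2),env.get_wrist_force().round(1))
z0=env.get_ee_pos()[2]
for d in(2,3.5,4.5,5.5,6.3):
    s=env.move_l([508,-75,z0-d],15,stop_force=15); print(d,s,env.get_ee_pos()[2].round(2),env.get_wrist_force().round(1))
    if s: break
env.move_l([508,-75,175],100); env.dwell(.8)
print(env.get_time(),env.get_wrist_force().round(1))
env.move_to([400,-120,190],ori(-.6,.5,np.pi))
print(env.get_time(),env.get_joint_pos().round(2))
c=imaging.capture("side"); np.savez("side2.npz",**c); t=imaging.capture("top"); np.savez("top2.npz",**t)
a=cv2.resize(c["image"][130:290,190:350],(600,600),interpolation=cv2.INTER_CUBIC); cv2.imwrite("pics/side2.png",a)
E
```

```text
2.8083 [ 0.25 -0.19 -0.22  0.   -1.55 -1.8 ]
contact False [508.07 -74.98  86.11] [0.9 0.2 0.8]
2 False 83.93 [-0.4  0.9  0. ]
3.5 False 82.46 [ 0.7 -0.2 -0.3]
4.5 False 81.53 [-0.5  0.4 -0.3]
5.5 False 80.52 [ 0.2 -0.5 -0.6]
6.3 False 79.73 [-0.1  0.2  0.5]
7.8667 [-0.8  0.8 -0.1]
9.125 [-0.72 -0.85 -0.6  -0.9  -1.44 -0.41]
```

View pics/side2.png

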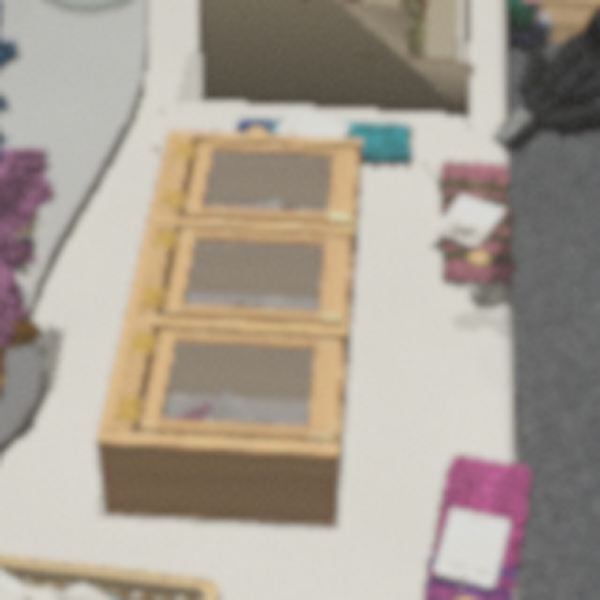

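The side view shows all three lids still shut and no force was felt while pressing, so I'll check the gripper opening and compare the two cameras.

```bash
python3 - <<'E' 2>/dev/null
from h import *
print("opening",env.get_opening(), env.get_ee_pos().round(1))
for f in("side2","top2","side1"):
    c=dict(np.load(f+".npz")); P=cloud(c)
    m=((abs(P[...,2]-93)<7)&(P[...,0]>400)&(P[...,0]<760)&(abs(P[...,1]+74)<260)).astype(np.uint8)
    n,l,s,_=cv2.connectedComponentsWithStats(m); k=1+s[1:,4].argmax(); q=P[l==k]
    print(f,s[k],cv2.minAreaRect(q[:,:2].astype(np.float32)),np.percentile(q,[1,50,99],axis=0).round(0).tolist())
    # robot fingertip: points near commanded TCP
    g=P[(np.linalg.norm(P-np.array([400,-120,190]),axis=-1)<90)]
    if len(g): print(" near tcp",len(g),g.mean(0).round(0),"farthest along tool",g[np.argmax(g@np.array([.72,.4,-.56]))].round(0))
c=dict(np.load("side2.npz"));cv2.imwrite("pics/side2b.png",cv2.resize(c["image"][90:250,270:430],(600,600)))
E
```

```text
opening 0.06742759319318176 [ 400.2 -119.5  189.9]
side2 [ 216  164   71   90 4909] ((598.1788940429688, -76.84707641601562), (198.77513122558594, 447.34442138671875), 0.9094868898391724) [[500.0, -290.0, 87.0], [597.0, -34.0, 94.0], [695.0, 142.0, 99.0]]
 near tcp 151 [ 354. -140.  233.] farthest along tool [ 378. -135.  217.]
top2 [ 236  174  134   64 6865] ((597.1150512695312, -74.58554077148438), (200.8045654296875, 438.52825927734375), 0.9631076455116272) [[499.0, -288.0, 86.0], [595.0, -75.0, 92.0], [694.0, 140.0, 99.0]]
 near tcp 158 [ 354. -142.  235.] farthest along tool [ 375. -131.  218.]
side1 [ 216  164   71   89 4919] ((598.255615234375, -79.6175537109375), (199.02816772460938, 450.75), 0.8533153533935547) [[501.0, -290.0, 88.0], [597.0, -35.0, 94.0], [695.0, 142.0, 99.0]]
```

View pics/side2b.png

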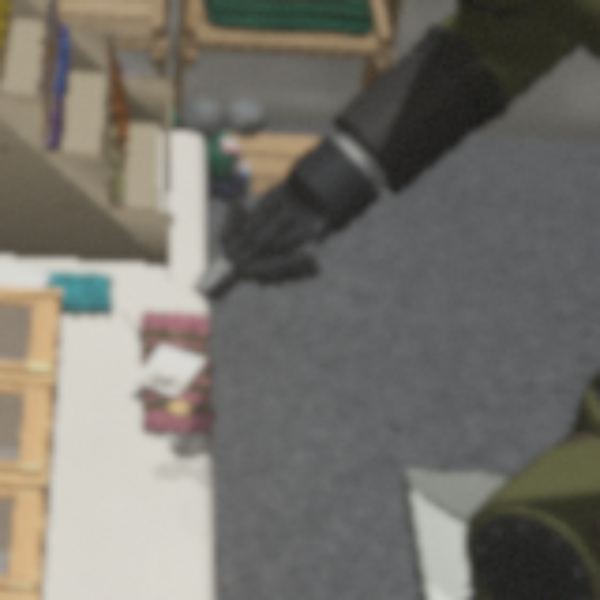

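Both cameras place the visible fingertip about 37 mm behind the reported TCP, which explains the missed press. I'll project the tool axis into the picture to check that.

```bash
python3 - <<'E' 2>/dev/null
from h import *
p=np.array(env.get_ee_pos()); R=Ro.from_euler("xyz",env.get_eef_rot()).as_matrix(); z=R[:,2]; print(p.round(1),z.round(3))
ims=[]
for f in("side2","top2"):
    c=dict(np.load(f+".npz")); E=c["extrinsics"]; im=c["image"]; 
    pts=np.array([p-z*d for d in(0,20,40,60)]); q=(pts-E[:3,3])@E[:3,:3]; q=q*[1,-1,-1]
    uv=cv2.projectPoints(q,np.zeros(3),np.zeros(3),c["intrinsics"],c["dist_coeffs"])[0][:,0]
    print(f,uv.round(1).tolist())
    u,v=uv[0].astype(int); x0,y0=u-30,v-30
    a=cv2.resize(im[y0:y0+60,x0:x0+60],(390,390),interpolation=cv2.INTER_CUBIC); a=cv2.convertScaleAbs(a,alpha=1.6)
    for k,(x,y) in enumerate(uv): cv2.circle(a,(int((x-x0+.5)*6.5),int((y-y0+.5)*6.5)),4,[(0,0,255),(0,255,0),(255,0,0),(0,255,255)][k],-1)
    ims.append(a)
cv2.imwrite("pics/tip.png",np.hstack(ims))
E
```

```text
[ 400.2 -119.5  189.9] [ 0.723  0.397 -0.565]
side2 [[314.5, 175.9], [319.1, 172.1], [323.8, 168.1], [328.4, 164.2]]
top2 [[320.9, 259.8], [324.1, 264.1], [327.3, 268.5], [330.6, 272.9]]
```

View pics/tip.png

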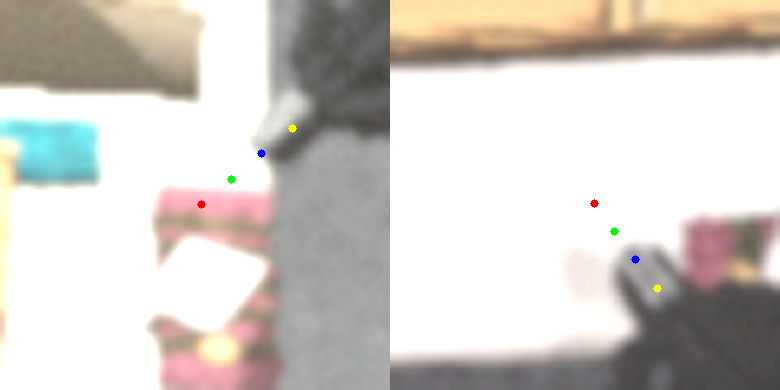

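In both views the real fingertips end about 37 mm short of the reported TCP, along the tool axis. I'll compensate with tip offset L≈37, and the contact with the lid will show the exact value.

```bash
python3 - <<'E' 2>/dev/null
from h import *
o=ori(-np.pi/2,0.016,np.pi)
env.move_to([440,-100,180],ori(-1.2,.3,np.pi))
env.move_to([508,-75,110],o); env.move_l([508,-75,70],120); env.dwell(.2)
f0=env.get_wrist_force()
hit=env.move_l([508,-75,48],12,stop_force=3)
z0=env.get_ee_pos()[2]; print("contact",hit,z0.round(2),(env.get_wrist_force()-f0).round(1))
if hit:
    for d in np.arange(1,7.1,.75):
        s=env.move_l([508,-75,z0-d],12,stop_force=12); f=(env.get_wrist_force()-f0).round(1); print(d,s,env.get_ee_pos()[2].round(2),f)
        if s or f[2]>14: break
env.move_l([508,-75,125],120); env.dwell(.3)
print(env.get_time(),env.get_wrist_force().round(1))
E
```

```text
contact True 59.12 [0.1 0.1 4.2]
1.0 False 58.37 [-2.5  1.5  4.7]
1.75 False 57.48 [-3.   1.5  4.6]
2.5 False 56.65 [-2.9  2.2  4.8]
3.25 False 55.88 [-2.5  1.7  5.1]
4.0 False 55.07 [-2.2  0.8  5.7]
4.75 False 54.37 [-3.4  0.9  6. ]
5.5 False 53.55 [-3.1  1.   5.4]
6.25 False 52.83 [-3.2  0.7  4.6]
7.0 False 52.09 [-3.6  0.6  5.3]
15.9417 [ 0.   0.8 -0.2]
```

Contact came at z = 59.1, so the true tip is about 35 mm short of the TCP. The force peaked at 6 N and then fell after about 4.75 mm, which suggests the catch tripped. I'll look to confirm.

```bash
python3 - <<'E' 2>/dev/null
from h import *
env.move_to([420,-110,180],ori(-.6,.5,np.pi))
c=imaging.capture("side"); np.savez("side3.npz",**c); t=imaging.capture("top"); P=cloud(t); Q=cloud(c)
print(env.get_time())
for n,X in(("top",P),("side",Q)):
  for b,y in(("L",67),("M",-75),("R",-217)):
    m=(abs(X[...,1]-y)<45)&(X[...,0]>485)&(X[...,0]<530)&(X[...,2]>72)&(X[...,2]<170); q=X[m]
    print(n,b,len(q),np.percentile(q[:,2],[5,50,95]).round(0),"front x",np.percentile(q[:,0],3).round(0), q[q[:,2]>115].mean(0).round(0) if (q[:,2]>115).any() else "")
a=cv2.resize(c["image"][130:290,190:350],(600,600),interpolation=cv2.INTER_CUBIC); cv2.imwrite("pics/side3.png",a)
E
```

```text
17.2667
top L 292 [85. 93. 99.] front x 496.0 
top M 251 [ 75. 140. 147.] front x 505.0 [516. -74. 140.]
top R 246 [86. 94. 99.] front x 501.0 
side L 207 [89. 96. 99.] front x 498.0 
side M 130 [ 73. 142. 146.] front x 503.0 [518. -73. 142.]
side R 85 [ 89.  96. 100.] front x 502.0
```

View pics/side3.png

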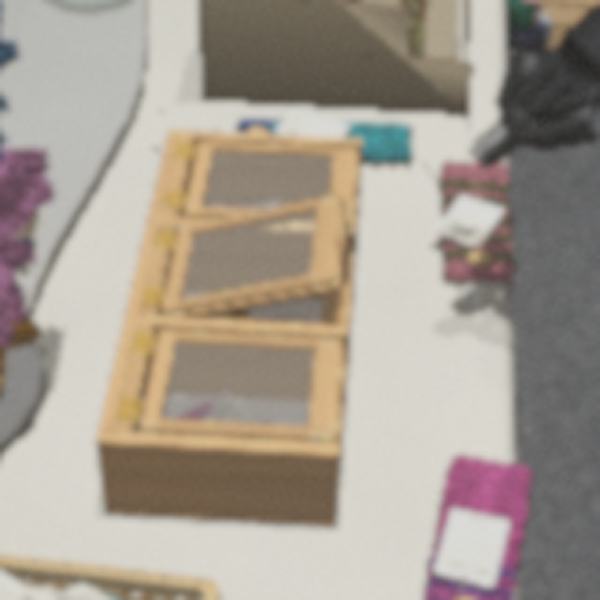

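The view shows the middle lid ajar, with its top front at z≈142–147 and x≈505, and both other lids shut. That matches a hinge at x≈665, z≈87. Next I'll reach under the lid left of its middle and sweep it along its arc.

```bash
cat > lift.py <<'E'
from h import *
L,h,H=35.,11.,np.array([665.,87.])
A,PSI,Y=-.6,.5,-36.
o=ori(A,PSI,np.pi)
z=np.array([np.cos(A)*np.cos(PSI),np.cos(A)*np.sin(PSI),np.sin(A)])
n=np.array([-np.sin(A)*np.cos(PSI),-np.sin(A)*np.sin(PSI),np.cos(A)])
tcp=lambda tip:np.array(tip)+L*z
def arc(th,s=145.):
    c=np.array([H[0]-s*np.cos(th)-7*np.sin(th),Y,H[1]+s*np.sin(th)-7*np.cos(th)])
    return tcp([*(c-h*n)[[0]],Y,(c-h*n)[2]])
inn=np.array([525.,Y,92.]); path=[arc(t) for t in np.linspace(.31,1.62,9)]
pts=[tcp(inn-80*z),tcp(inn)]+path+[tcp([560,Y-20,250])]
E
python3 - <<'E' 2>/dev/null
from lift import *
J=[env.solve_ik(p,o) for p in pts]
print([None if j is None else np.round(j,2).tolist() for j in J]); print(np.round(pts,0).tolist())
if all(j is not None for j in J):
    env.move_to(pts[0],o); env.dwell(.15)
    s=env.move_l(pts[1],70,stop_force=8); print("in",s,env.get_ee_pos().round(1),env.get_wrist_force().round(1))
    if not s:
        for p in path:
            s=env.move_l(p,90,stop_force=18); print(s,env.get_ee_pos().round(0),env.get_wrist_force().round(1),round(env.get_time(),1))
            if s: break
E
```

```text
[[-0.25, -0.85, -0.76, -0.74, -0.99, -0.62], [-0.1, -0.67, -0.75, -0.75, -0.76, -0.61], [-0.08, -0.73, -0.76, -0.69, -0.79, -0.69], [-0.07, -0.73, -0.72, -0.66, -0.8, -0.73], [-0.06, -0.7, -0.68, -0.64, -0.81, -0.76], [-0.05, -0.66, -0.62, -0.63, -0.82, -0.78], [-0.04, -0.61, -0.57, -0.62, -0.82, -0.78], [-0.04, -0.55, -0.51, -0.62, -0.82, -0.79], [-0.04, -0.49, -0.45, -0.62, -0.81, -0.79], [-0.04, -0.42, -0.4, -0.63, -0.8, -0.78], [-0.04, -0.35, -0.34, -0.63, -0.79, -0.77], [-0.11, -0.63, -0.48, -0.62, -0.94, -0.8]]
[[492.0, -54.0, 117.0], [550.0, -22.0, 72.0], [545.0, -22.0, 96.0], [553.0, -22.0, 118.0], [564.0, -22.0, 139.0], [579.0, -22.0, 157.0], [597.0, -22.0, 173.0], [617.0, -22.0, 186.0], [638.0, -22.0, 196.0], [661.0, -22.0, 201.0], [685.0, -22.0, 203.0], [585.0, -42.0, 230.0]]
in False [550.3 -22.2  72.4] [ 0.3  0.9 -0.4]
False [545. -22.  96.] [-1.9 -1.4 -0.7] 19.6
False [553. -22. 119.] [-0.4  0.1 -0.8] 20.1
False [564. -22. 139.] [-0.6 -0.3 -0.9] 20.5
False [579. -22. 157.] [-2.1  0.2 -0.5] 20.9
False [597. -22. 173.] [-1.6 -1.1 -0.3] 21.3
False [617. -22. 186.] [-1.6 -0.5  0.5] 21.7
False [638. -22. 195.] [0.4 0.6 0.5] 22.1
False [661. -22. 201.] [-0.   0.4 -0.2] 22.6
False [685. -22. 203.] [ 0.3  0.1 -0.2] 23.0
```

Reaching in and the whole sweep ran with only small forces. I'll back straight off and look.

```bash
python3 - <<'E' 2>/dev/null
from lift import *
env.move_l(pts[-1],120); env.move_to([430,-110,230],o); env.dwell(.5)
c=imaging.capture("side"); t=imaging.capture("top"); P=cloud(t); Q=cloud(c); print(env.get_time(),env.get_wrist_force().round(1))
for nm,X in(("top",P),("side",Q)):
    m=(abs(X[...,1]+75)<55)&(X[...,0]>560)&(X[...,0]<740)&(X[...,2]>120)&(X[...,2]<300); q=X[m]
    print(nm,len(q),(np.percentile(q,[5,50,95],axis=0).round(0).tolist() if len(q) else ""))
    for b,y in(("L",67),("R",-217)):
        m=(abs(X[...,1]-y)<45)&(X[...,0]>485)&(X[...,0]<530)&(X[...,2]>72)&(X[...,2]<170); print(b,np.median(X[m][:,2]).round(0))
a=cv2.resize(c["image"][110:290,190:350],(530,600)); b=cv2.resize(t["image"][160:280,225:425],(800,480))
cv2.imwrite("pics/side4.png",a); cv2.imwrite("pics/top4.png",cv2.convertScaleAbs(b,alpha=1.6))
E
```

```text
25.3167 [-0.4 -0.2  0.6]
top 721 [[669.0, -125.0, 128.0], [681.0, -78.0, 200.0], [694.0, -26.0, 255.0]]
L 94.0
R 94.0
side 405 [[667.0, -128.0, 128.0], [682.0, -93.0, 205.0], [695.0, -24.0, 255.0]]
L 96.0
R 96.0
```

View pics/side4.png

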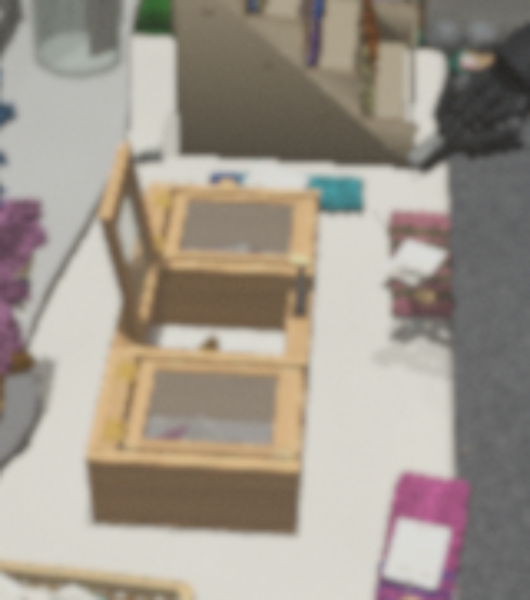

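The middle lid leans back open by itself: it goes from x≈669 at z=128 to x≈694 at z=255, past upright. The left and right lids are still shut at z≈94–96, and the gripper is clear.

```bash
python3 -c "
from cell import env; print(env.hand_in())"
```

```text
the job is handed in; nothing more can be done
None
```

The middle compartment, which holds the hair tie on its kraft card, is open with its lid leaning back by itself, the other two lids are shut, and the job was handed in at about 25 s with the robot touching nothing; the first press met nothing because the real fingertips end about 35 mm short of the reported TCP, and the corrected press tripped the catch at about 6 N.

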